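Clamp an orifice body on the test rig with the geared jack

TASK

Push the carriage with the bronze orifice body fully home under the jack, then wind the jack's crank clockwise until its foot bears firmly on the body: stop when the pull at the crank handle has risen by about 5 newtons over running free, because much more cracks the body. Let go of the crank and leave the loose parts lying around the rig where they are.

Things in the scene. Friction and masses are not known exactly. Their poses are not given: they have to be found in the camera images.
- rig: Cast iron test rig, fixed: slab 200 x 360 x 25 mm; over it a gear housing on a column (165 to 205 mm above the bench, 175 mm in x, 80 mm in y, centred over the origin); 110 to 210 mm to +y a valve block (to 200 mm high). Origin on the bench under the housing's centre; z up, +x away from the robot at yaw 0, +y the way the carriage slides home.
- carriage (a joint): Travel of the steel carriage along the rig's +y: 0 = out (start), 0.080 m = fully home against its stop, the body then exactly under the jack foot. Slides with about 3 N of drag and stays where it is left.
- carriage_post (a point): Point on the axis of the carriage's upright round push post, 74 mm above the bench. Post: steel, 16 mm thick, from 41 to 99 mm above the bench, 120 mm to rig -y of the body's centre, moving with the carriage; free for 60 mm around except the flat carriage tongue at its foot.
- foot_axis (a point): Point on the jack foot's vertical axis at the level of the carriage's floor (43 mm above the bench): where the underside centre of the orifice body is when home. It is fixed on the rig, 45 mm to rig +x of the rig's origin.
- orifice_body: Loose bronze orifice body, 55 mm tall: square 50 mm flange below, round waist, square 36 mm head; about 0.6 kg. Origin at the centre of its underside. It stands in a shallow square nest (6 mm lip, about 2 mm play) of the carriage, 43 mm above the bench. It takes a clamping load of up to 150 N; 40 N and more holds it firmly.
- jack_ram: Vertical steel ram, 26 mm thick; origin at the centre of its lower end. Below it a stud, screwed out differently each time, carries the foot: a 32 mm square pad whose underside lies an unmeasured 20 to 32 mm under the ram's end. 1 rad of crank lowers it 3.5 mm. The pad is sprung (50 N/mm): once it bears, load grows about 175 N per rad of crank.
- crank_axis (a point): Point on the crank's vertical axis, 253 mm above the bench (mid-height of the handle), fixed on the rig 90 mm to rig -x of foot_axis. Clockwise from above lowers the foot. Running free it takes about 9 N at the handle while turning (less is felt on pausing); each 17 N on the foot adds 1 N, felt on pausing too. It holds itself when let go. 1.5 to 8.5 rad are needed.
- crank_grip (a point): Centre of the crank's upright black handle: a free-spinning round sleeve, 20 mm diameter, 50 mm tall (228 to 278 mm above the bench), 60 mm from the crank axis; the flat crank arm's top is 225 mm above the bench. Because the sleeve spins, the handle can be carried round at a fixed gripper orientation.
- spare_body: Bystander: smaller round bronze orifice body, 44 mm diameter, 46 mm tall, on the bench. Origin under its centre.
- filter_cup: Bystander: white plastic filter cup, 52 mm diameter, 65 mm tall. Origin under its centre.
- meter_bracket: Bystander: zinc angle bracket 60 x 50 mm, 49 mm tall, on the bench. Origin under its centre.
- brass_outlet: Bystander: brass outlet fitting, 34 mm diameter, 36 mm tall, standing on the rig's slab beside the carriage way. Origin under its centre.
- bench_wrench: Bystander: steel wrench lying on the bench. Origin at its middle.
- steel_plug: Bystander: steel plug, 28 mm diameter, 28 mm tall, on the bench. Origin under its centre.
Things that resemble listed ones, but are neither listed nor needed, are in the scene too. What is shaped like the orifice_body but blue, green or purple is not meant.

How it is judged:
On the way, in this order (a step that is already met when the one before it is completed fails the run):
1. the carriage is fully home, the foot not yet bearing on the body (value of joint carriage above 0.077 m and contact force between jack_ram and orifice_body below 5 N), for 0.2 s.
2. the foot bears firmly on the body (contact force between jack_ram and orifice_body above 40 N), for 0.2 s.
At the end, for the whole second after the job is handed in: The carriage is within 3 mm of its stop, the orifice body stands upright under the foot (within 6 mm) and at rest, and the jack foot presses on it with 40 to 150 N by itself, the crank released (value of joint carriage above 0.077 m and contact force between jack_ram and orifice_body between 40 and 150 N and angle between orifice_body's own z axis and vertical below 0.05 rad and horizontal distance between orifice_body and foot_axis below 0.006 m and linear speed of orifice_body below 0.01 m/s); the robot touches nothing.
It fails at once if the foot pressed the body with more than 150 N (contact force between jack_ram and orifice_body above 150 N).
It fails at once if a loose part around the rig was moved by more than 20 mm (distance of any of spare_body, filter_cup, meter_bracket, brass_outlet, bench_wrench, steel_plug from where it was at the start of the episode above 0.02 m).
It also fails if it takes over 67 s, if anything falls off the work surface, if the arm or the gripper's body presses on something with over 40 N, if the wrist force passes 120 N, or if a joint passes its speed limit or range.

ROBOT

A 6-joint arm with a two-finger parallel gripper is mounted at the origin on the work surface. World frame = base frame: x ahead of the robot, y to its left, z up, the work surface at z = 0. Lengths are in m, angles in rad, forces in N, time in s.
With the tool pointing down it reaches from about 0.375 to 0.975 m from the base axis. Payload 3.8 kg.
Tool frame: the origin (TCP) lies midway between the tips of the shut fingers; the grasp point (between the pads) lies 19 mm behind it; z points along the fingers, y is the line along which they close (so a half turn about z gives the same grasp; the last joint's range is limited). The gripper opens to 85 mm and grips with 20 to 120 N. Pads are 22 mm wide; open, the fingers measure 114 mm over their backs; the gripper's body (76 mm by 85 mm) begins 54 mm behind the grasp point. The pads swing forward as they close: fully open they stand 13 mm farther back than shut.
Start: joints at [-0.037, 0.264, 1.604, -0, 1.274, -0.037], TCP at [0.675, -0, 0.231] pointing down, gripper open.
Joint ranges: [-2.63, 2.63], [-0.94, 2.18], [0.31, 2.57], [-1.31, 4.45], [0, 2.66], [-2.55, 2.55]. Speed limits (rad/s): [2.57, 2.57, 3.14, 3.14, 3.14, 3.14].

INTERFACE

Orientations are given as a rotation vector (axis times angle).
In Python, from workcell import bot gives the robot as it stands.
- The arm moves only by the tool step_arm, never from a script. Its argument "motion" is a list of rows, each a list of 5 numbers: the finger opening in cm, from 0 to 8.54, then the shift along the tool's x, y, z in cm, then the turn about the tool's z in degrees. In form: [[claw, dx, dy, dz, twist], ...]. A call has 1 to 20 rows; each row is the pose to reach, as a shift and turn from the pose commanded when the call began, along the tool's axes at that moment; what a row does not reach only later rows make up. A row lasts 1/10 s, in which the tool goes at most 50 mm and 8.59 degrees, less where a joint would pass 70% of its speed; a pose out of reach is approached as far as the arm can. A call with a gripper value outside its range is refused whole. The fingers move at their own pace and stop on an object; "force" is the grip in N (left out, the last holds). Time passes only in rows, so rows that repeat a pose let the fingers close. It gives the time, the measured TCP pose, the force, the opening and the grip force at its end, in the units of the state.
- bot.read_state(): the state, without advancing time (a new reading comes with each control period).
- bot.read_camera(name): name is "scene" or "side" or "wrist"; returns (picture, depth): 420x560x3 uint8, red, green, blue; 420x560 float32, m along the optical axis (not along the pixel's ray), 0 where there is no reading.
- bot.calibration(name): a dict with "mtx" (3x3 intrinsics, pixels), "origin" and "orientation" of the camera in the world; the wrist camera has in their place "T_tool_cam" (4x4, takes a point from camera to tool coordinates, whose origin is the TCP and whose axes are the flange's). Camera axes: x right, y up, looking along -z (the intrinsics and any distortion apply to the point x, -y, -z); pixel columns grow to the right and rows downward; lengths in m; the calibration is good to about 2 mm. The wrist camera is an equidistant fisheye: a pixel r from the principal point sees the ray r / f radians off the axis. A picture is of the moment at which its call begins: read the wrist's pose just before it. calibration takes no time and is no camera call.
- bot.finish_job(): hands the job in; it is judged then, once.
The state is a dict: "time": time; "q": joint angles; "joint_vel": joint speeds; "joint_torque": joint torques, N m; "tool_pos": TCP position; "tcp_rot": TCP orientation; "wrist_force": force on the tool from outside, world axes, zero at the start; "torque": the same for the moment, N m; "width": opening from 0.0 (shut) to 1.0 (fully open); "grip_force": force on a finger pad.
Only numpy, scipy, OpenCV 4.12 (cv2) and the standard library are available. Lean on these libraries where they do the work, as an engineer would, in place of code of your own. Each camera call takes 0.05 s, during which the arm holds its last target. There are 200 camera calls.

## Working session

There is one attempt and no reset: what is moved stays moved. The work goes in short steps, Python scripts to look and compute and a tool call to move; the robot and the scene stay as the last step left them, time stands still between calls to the robot, and variables do not carry over. Pictures are saved under pics/ and viewed, at most 10 in all, crops included, and the job is handed in when it is done.

Besides the shell and the picture viewer there is one more tool, called after "Request:" as name([rows], argument=value, ...), one row to a line, values as JSON. step_arm: Moves the arm, as the interface text tells. Its arguments: {"type":"object","properties":{"motion":{"type":"array","items":{"type":"array","items":{"type":"number"}}},"force":{"type":"number"}},"required":["motion"]}

```bash
mkdir -p pics; cat > h.py <<'E'
import numpy as np, cv2
from scipy.spatial.transform import Rotation as R
from workcell import bot
def grab(n,tag):
    p,d=bot.read_camera(n); cv2.imwrite(f'pics/{tag}.png',p[:,:,::-1]); np.save(f'pics/{tag}.npy',d); return p,d
def cal(n):
    c=bot.calibration(n); o=np.array(c['orientation'])
    Rm=o if o.shape==(3,3) else R.from_rotvec(o).as_matrix()
    return np.array(c['mtx']),np.array(c['origin']),Rm,c
def px(n,d,u,v,dep=None):
    K,t,Rm,c=cal(n); z=d[v,u] if dep is None else dep
    return Rm@np.array([(u-K[0,2])/K[0,0]*z,-(v-K[1,2])/K[1,1]*z,-z])+t
E
python3 - <<'E'
from h import *
for n in('scene','side'):
    c=bot.calibration(n);print(c); p,d=grab(n,n)
s=bot.read_state();print(s)
E
```

```text
{'mtx': array([[495.96154387,   0.        , 286.69656345],
       [  0.        , 495.96154387, 208.30090816],
       [  0.        ,   0.        ,   1.        ]]), 'origin': array([0.86636369, 0.4798715 , 0.94860127]), 'orientation': array([0.20135155, 0.7818013 , 2.49866713])}
{'mtx': array([[393.87141404,   0.        , 281.69951036],
       [  0.        , 393.87141404, 211.77396481],
       [  0.        ,   0.        ,   1.        ]]), 'origin': array([ 0.47580841, -0.62718713,  0.65053495]), 'orientation': array([ 0.91867657, -0.07313474, -0.14670402])}
{'time': 0.1, 'q': array([-3.69045998e-02,  2.64662230e-01,  1.60521986e+00,  1.88529061e-05,
        1.27365747e+00, -3.68888445e-02]), 'joint_vel': array([-0.00037925, -0.0014103 , -0.0028879 , -0.0007579 ,  0.00130471,
        0.00017489]), 'joint_torque': array([ 2.96398039e-04, -5.16707003e+01, -3.68589377e+01,  1.30520286e-05,
        6.22219843e-03,  5.24967299e-05]), 'tool_pos': array([6.74365547e-01, 2.47429418e-05, 2.30106487e-01]), 'tcp_rot': array([-2.22044726e+00, -2.22039998e+00,  2.05954070e-03]), 'wrist_force': array([-0.48703584,  0.28139431, -0.03772857]), 'torque': array([-0.00663199, -0.03230689, -0.01183268]), 'grip_force': 0.0, 'width': 1.0022326389173808}
```

View pics/scene.png

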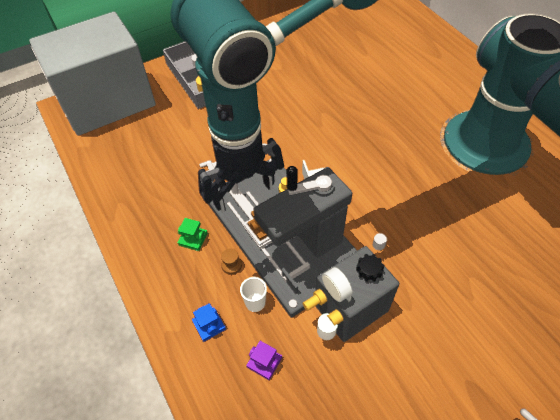

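View pics/side.png

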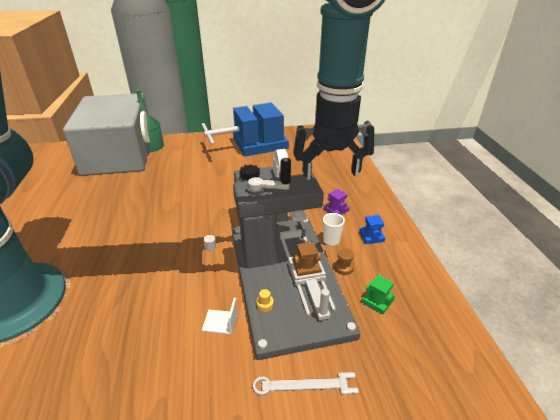

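```bash
python3 - <<'E'
from h import *
a=cv2.imread('pics/side.png')[145:335,225:360]; b=cv2.imread('pics/scene.png')[155:325,235:365]
a=cv2.resize(a,None,fx=3,fy=3,interpolation=2); b=cv2.resize(b,None,fx=3,fy=3,interpolation=2)
c=np.zeros((570,a.shape[1]+b.shape[1],3),np.uint8); c[:,:a.shape[1]]=a; c[:b.shape[0],a.shape[1]:]=b
cv2.imwrite('pics/crop1.png',c)
# cloud
for n in('side','scene'):
    d=np.load(f'pics/{n}.npy'); K,t,Rm,_=cal(n)
    v,u=np.mgrid[:420,:560]; P=np.stack([(u-K[0,2])/K[0,0]*d,-(v-K[1,2])/K[1,1]*d,-d],-1)@Rm.T+t
    np.save(f'pics/{n}_P.npy',P)
    # housing top
    m=(d>0)&(abs(P[...,2]-.205)<.004)&(u>225)&(u<365)&(v>145)&(v<335)
    q=P[m][:,:2].astype(np.float32); print(n,len(q),cv2.minAreaRect(q),cv2.boxPoints(cv2.minAreaRect(q)))
    m=(d>0)&(abs(P[...,2]-.025)<.003)&(u>200)&(u<380)&(v>145)&(v<355)
    q=P[m][:,:2].astype(np.float32); print(n,len(q),cv2.minAreaRect(q),cv2.boxPoints(cv2.minAreaRect(q)))
P=np.load('pics/side_P.npy')
for u,v in[(324,292),(324,300),(306,249),(256,184),(286,161),(286,170),(286,178),(265,295),(238,320),(235,303)]: print(u,v,P[v,u].round(4))
P=np.load('pics/scene_P.npy')
for u,v in[(292,168),(292,178),(292,185),(325,184)]: print(u,v,P[v,u].round(4))
E
```

```text
side 1413 ((0.5672944188117981, 0.0919305831193924), (0.17341183125972748, 0.19634097814559937), 4.38857889175415) [[ 0.47333068  0.18317848]
 [ 0.48835474 -0.01258684]
 [ 0.66125816  0.00068268]
 [ 0.6462341   0.196448  ]]
side 7366 ((0.5944658517837524, 0.17582520842552185), (0.40575939416885376, 0.7874005436897278), 10.681159973144531) [[ 0.32213148  0.5251017 ]
 [ 0.46807107 -0.24865617]
 [ 0.8668002  -0.1734513 ]
 [ 0.7208606   0.6003066 ]]
scene 2694 ((0.5753296613693237, 0.03452899307012558), (0.17481134831905365, 0.08073576539754868), 3.8010873794555664) [[ 4.8544014e-01  6.9013707e-02]
 [ 4.9079239e-01 -1.1544460e-02]
 [ 6.6521919e-01  4.4278800e-05]
 [ 6.5986693e-01  8.0602445e-02]]
scene 4778 ((0.5830764174461365, -0.0008530318737030029), (0.4403513967990875, 0.3862786591053009), 57.13416290283203) [[ 0.30136672 -0.08097656]
 [ 0.62581897 -0.29059982]
 [ 0.86478615  0.0792705 ]
 [ 0.54033387  0.28889376]]
324 292 [ 0.6279 -0.1636  0.101 ]
324 300 [ 0.6283 -0.1667  0.0826]
306 249 [ 0.6196 -0.0441  0.0993]
256 184 [0.5282 0.0198 0.2268]
286 161 [0.5856 0.0092 0.2791]
286 170 [0.5852 0.0058 0.2616]
286 178 [0.5853 0.0059 0.2437]
265 295 [ 0.5242 -0.1208  0.0627]
238 320 [ 0.4679 -0.1255  0.0038]
235 303 [ 0.4654 -0.1127  0.0408]
292 168 [0.5851 0.0124 0.2804]
292 178 [0.5912 0.0224 0.2672]
292 185 [0.5916 0.0231 0.2483]
325 184 [0.5291 0.0367 0.2239]
```

View pics/crop1.png

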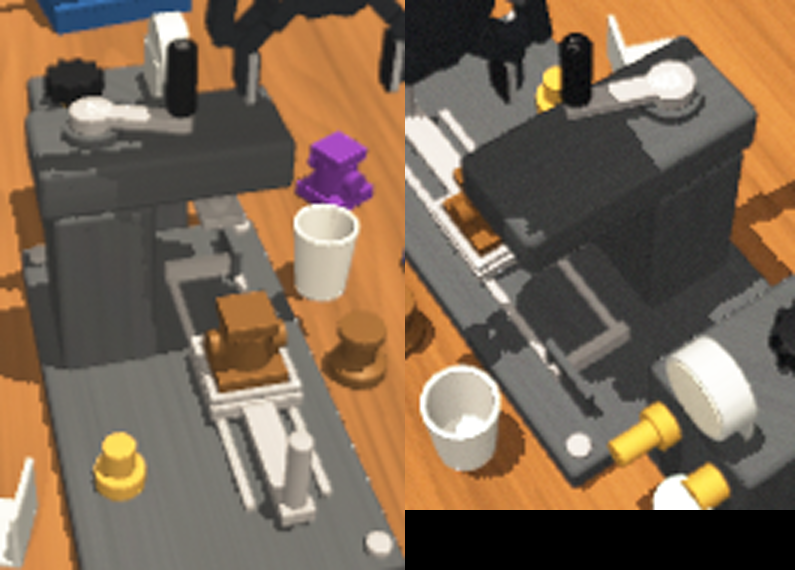

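Request:
step_arm([
  [0,-4,-0.7,0,0],
  [0,-8,-1.5,0,-1],
  [0,-12,-2.3,0,-2],
  [0,-16,-3,0,-3],
  [0,-20.5,-3.8,0,-3.8],
  [0,-20.5,-3.8,0,-3.8],
  [0,-20.5,-3.8,4,-3.8],
  [0,-20.5,-3.8,8,-3.8],
  [0,-20.5,-3.8,12,-3.8],
  [0,-20.5,-3.8,14.5,-3.8],
  [0,-20.5,-3.8,16.5,-3.8],
  [0,-20.5,-3.8,16.5,-3.8],
  [0,-20.5,-3.8,16.5,-3.8],
])

```text
time: 1.4
tool_pos: [0.6367, -0.2043, 0.0658]
tcp_rot: [-2.145, -2.293, 0.001]
wrist_force: [-0.6, 0.0, 0.3]
width: 0.004
grip_force: 0.0
```

```bash
python3 - <<'E'
from h import *
p,d=grab('side','side2')
cv2.imwrite('pics/side2c.png',cv2.resize(p[210:360,230:400,::-1],None,fx=3.5,fy=3.5))
print(bot.read_state())
E
```

```text
{'time': 1.45, 'q': array([-3.47977285e-01,  3.91349394e-01,  1.75675117e+00,  1.58109353e-04,
        9.92381479e-01, -4.14722982e-01]), 'joint_vel': array([-0.00191409, -0.01712996, -0.01709832,  0.00061444, -0.0039727 ,
       -0.00108137]), 'joint_torque': array([ 2.28546944e-02, -5.21680176e+01, -3.09320140e+01,  3.00221458e-03,
        8.18243134e-02,  2.95060367e-03]), 'tool_pos': array([ 0.63774547, -0.20479797,  0.06720415]), 'tcp_rot': array([2.14551939e+00, 2.29352611e+00, 8.76866853e-04]), 'wrist_force': array([-0.1466874 ,  0.74334649,  0.52120613]), 'torque': array([-0.06305832, -0.02224006, -0.06739677]), 'grip_force': 0.0, 'width': 0.005613628719965048}
```

View pics/side2c.png

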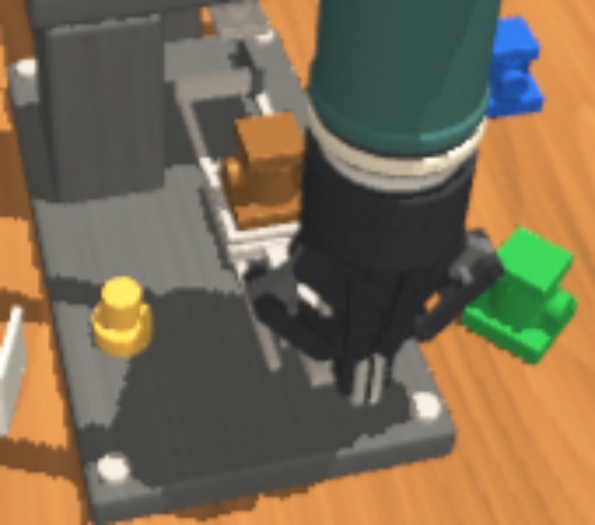

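Request:
step_arm([
  [0,0.8,-0.4,0,0],
  [0,1.6,-0.4,0,0],
  [0,2.2,-0.4,0,0],
  [0,2.8,-0.4,0,0],
  [0,3.6,-0.4,0,0],
  [0,4.4,-0.4,0,0],
  [0,5.2,-0.4,0,0],
  [0,6,-0.4,0,0],
  [0,6.8,-0.4,0,0],
  [0,7.6,-0.4,0,0],
  [0,8.4,-0.4,0,0],
  [0,9,-0.4,0,0],
  [0,9.4,-0.4,0,0],
  [0,9.4,-0.4,0,0],
])

```text
time: 2.85
tool_pos: [0.6258, -0.1102, 0.0656]
tcp_rot: [-2.144, -2.293, 0.001]
wrist_force: [0.4, 0.5, -0.5]
width: 0.001
grip_force: 0.0
```

Request:
step_arm([
  [0,0.2,0,0,0],
  [0,0.4,0,0,0],
  [0,0.5,0,0,0],
])

```text
time: 3.15
tool_pos: [0.6255, -0.1066, 0.0656]
tcp_rot: [-2.146, -2.293, 0.002]
wrist_force: [-0.7, -2.6, -1.3]
width: 0.002
grip_force: 1.3
```

Request:
step_arm([
  [0,0.2,0,0,0],
  [0,0.4,0,0,0],
])

```text
time: 3.35
tool_pos: [0.6254, -0.1025, 0.0657]
tcp_rot: [-2.146, -2.293, 0.002]
wrist_force: [-1.7, -2.6, -1.7]
width: -0.0
grip_force: 1.3
```

Request:
step_arm([
  [0,0.15,0,0,0],
  [0,0.3,0,0,0],
])

```text
time: 3.55
tool_pos: [0.6256, -0.1012, 0.0659]
tcp_rot: [2.144, 2.294, -0.004]
wrist_force: [-0.9, -12.2, -3.6]
width: -0.001
grip_force: 6.1
```

Request:
step_arm([
  [0,0.1,0,0,0],
  [0,0.1,0,0,0],
  [0,0.1,0,0,0],
])

```text
time: 3.85
tool_pos: [0.6256, -0.1012, 0.0659]
tcp_rot: [2.144, 2.293, -0.005]
wrist_force: [-1.1, -11.2, -2.9]
width: 0.004
grip_force: 5.7
```

Request:
step_arm([
  [0,-1.5,0,0,0],
  [0,-3,0,0,0],
  [0,-3,0,-5,0],
  [3,-3,0,-10,0],
  [8.5,-3,-1,-15,0],
  [8.5,-3,-2,-20,0],
  [8.5,-1,-3.1,-24,0],
  [8.5,3,-3.1,-27,0],
  [8.5,7,-3.1,-27,0],
  [8.5,10,-3.1,-27,0],
  [8.5,11.5,-3.1,-27,0],
  [8.5,11.5,-3.1,-27,0],
  [8.5,11.5,-3.1,-27,0],
])

```text
time: 5.15
tool_pos: [0.5875, 0.0134, 0.336]
tcp_rot: [2.146, 2.294, -0.001]
wrist_force: [0.2, 0.3, -0.6]
width: 0.992
grip_force: 0.0
```

```bash
python3 - <<'E'
from h import *
s=bot.read_state();print(s['tool_pos'],s['tcp_rot'],s['wrist_force'])
p,d=grab('wrist','wr'); print(bot.calibration('wrist'))
q,d=grab('side','side3')
o=np.zeros((420,800,3),np.uint8);o[:,:500]=p[:,30:530,::-1];o[:405,500:]=cv2.resize(q[160:322,230:350,::-1],None,fx=2.5,fy=2.5)
cv2.imwrite('pics/v4.png',o)
P=None
E
```

```text
[0.58750183 0.01344082 0.33599789] [ 2.14601506e+00  2.29408013e+00 -1.18839808e-03] [ 0.24751053  0.27310627 -0.55805416]
{'mtx': array([[325.1922621 ,   0.        , 279.12162677],
       [  0.        , 325.1922621 , 214.16789924],
       [  0.        ,   0.        ,   1.        ]]), 'T_tool_cam': array([[-3.83141721e-04,  9.53378302e-01,  3.01777512e-01,
         7.67008930e-02],
       [ 9.99999130e-01, -1.55118369e-05,  1.31862058e-03,
        -5.92435873e-05],
       [ 1.26182537e-03,  3.01777755e-01, -9.53377467e-01,
        -1.41239848e-01],
       [ 0.00000000e+00,  0.00000000e+00,  0.00000000e+00,
         1.00000000e+00]])}
```

View pics/v4.png

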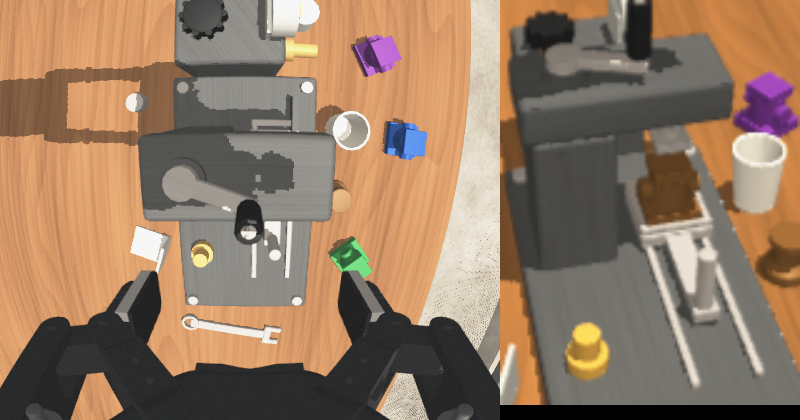

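Request:
step_arm([
  [8.5,0,0,4,0],
  [8.5,0,0,7,0],
  [8.5,0,0,9,0],
  [8.5,0,0,9.5,0],
  [4,0,0,9.5,0],
  [1.5,0,0,9.5,0],
  [1.5,0,0,9.5,0],
  [1.5,0,0,9.5,0],
  [1.5,0,0,9.5,0],
  [1.5,0,0,9.5,0],
], force=50)

```text
time: 6.25
tool_pos: [0.5871, 0.0141, 0.2429]
tcp_rot: [2.146, 2.294, -0.0]
wrist_force: [-4.2, -0.5, 5.6]
width: 0.224
grip_force: 48.8
```

```bash
cat > c.py <<'E'
import sys; from h import *
# c.py start_cum n step : rows for turning clockwise, from cumulative commanded angle
a0=np.radians(-20.9); s0,n,st=float(sys.argv[1]),int(sys.argv[2]),float(sys.argv[3])
f=lambda s:np.array([np.sin(a0-s),np.cos(a0-s)])*6
s=bot.read_state(); C=np.array([.5304,.0315]); v=s['tool_pos'][:2]-C; a=np.arctan2(v[1],v[0])
F=s['wrist_force']; t=np.array([np.sin(a),-np.cos(a)]); 
print('t',s['time'],'r',np.hypot(*v).round(4),'ang',round(np.degrees(a),1),'pull',round(-F[:2]@t,2),'rad',round(F[:2]@v/np.hypot(*v),2),'Fz',round(F[2],1),'w',round(s['width'],3))
if n: print([[1.5,*[round(float(x),2) for x in f(s0+st*(i+1))-f(s0)],0,0] for i in range(n)])
E
python3 c.py 0 12 .1
```

```text
t 6.25 r 0.0593 ang -17.1 pull -1.68 rad -3.86 Fz 5.6 w 0.224
[[1.5, -0.55, -0.24, 0, 0], [1.5, -1.07, -0.54, 0, 0], [1.5, -1.56, -0.88, 0, 0], [1.5, -2.01, -1.28, 0, 0], [1.5, -2.43, -1.71, 0, 0], [1.5, -2.79, -2.19, 0, 0], [1.5, -3.11, -2.7, 0, 0], [1.5, -3.37, -3.24, 0, 0], [1.5, -3.58, -3.8, 0, 0], [1.5, -3.73, -4.38, 0, 0], [1.5, -3.83, -4.97, 0, 0], [1.5, -3.86, -5.57, 0, 0]]
```

Request:
step_arm([
  [1.5,-0.55,-0.24,0,0],
  [1.5,-1.07,-0.54,0,0],
  [1.5,-1.56,-0.88,0,0],
  [1.5,-2.0,-1.28,0,0],
  [1.5,-2.43,-1.7,0,0],
  [1.5,-2.8,-2.2,0,0],
  [1.5,-3.1,-2.7,0,0],
  [1.5,-3.37,-3.24,0,0],
  [1.5,-3.58,-3.8,0,0],
])

```text
time: 7.15
tool_pos: [0.5555, -0.023, 0.2431]
tcp_rot: [2.142, 2.29, 0.012]
wrist_force: [7.7, 3.2, -1.6]
width: 0.22
grip_force: 48.8
```

```bash
python3 c.py .9 6 .1
```

```text
t 7.15 r 0.06 ang -65.3 pull 8.31 rad 0.31 Fz -1.6 w 0.22
[[1.5, -0.15, -0.58, 0, 0], [1.5, -0.25, -1.17, 0, 0], [1.5, -0.28, -1.77, 0, 0], [1.5, -0.25, -2.37, 0, 0], [1.5, -0.17, -2.96, 0, 0], [1.5, -0.02, -3.55, 0, 0]]
```

Request:
step_arm([
  [1.5,-0.15,-0.58,0,0],
  [1.5,-0.25,-1.17,0,0],
  [1.5,-0.28,-1.77,0,0],
  [1.5,-0.25,-2.37,0,0],
])

```text
time: 7.55
tool_pos: [0.5322, -0.0289, 0.2431]
tcp_rot: [2.14, 2.288, 0.008]
wrist_force: [8.9, -2.2, -2.0]
width: 0.225
grip_force: 48.8
```

```bash
python3 c.py 1.3 6 .1; python3 - <<'E'
from h import *
q,d=grab('side','side5')
cv2.imwrite('pics/v5.png',cv2.resize(q[185:275,270:350,::-1],None,fx=6,fy=6,interpolation=2))
E
```

```text
t 7.55 r 0.0604 ang -88.3 pull 8.8 rad 2.49 Fz -2.0 w 0.225
[[1.5, 0.09, -0.59, 0, 0], [1.5, 0.23, -1.18, 0, 0], [1.5, 0.43, -1.74, 0, 0], [1.5, 0.69, -2.28, 0, 0], [1.5, 1.0, -2.79, 0, 0], [1.5, 1.36, -3.27, 0, 0]]
```

View pics/v5.png

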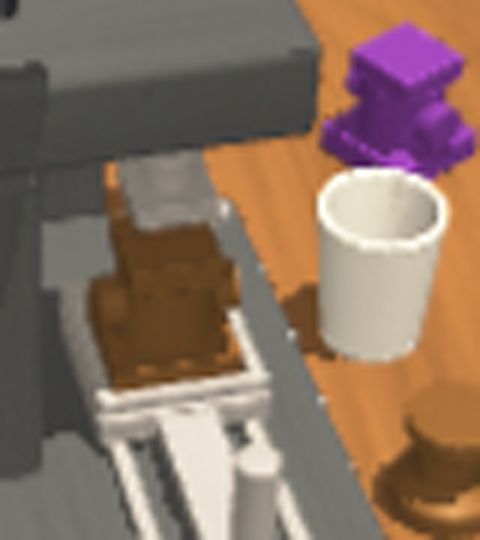

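```bash
python3 - <<'E'
from h import *
K,t,Rm,_=cal('side')
def proj(p):
    c=Rm.T@(np.array(p)-t); return (K[0,2]+K[0,0]*c[0]/-c[2],K[1,2]+K[1,1]*c[1]/c[2])
for z in(.098,.103,.108,.113,.118): 
  a=proj((.621,.0195+.002,z)); print(z,(a[0]-270)*6,(a[1]-185)*6)
a=proj((.621,.0195,.098)); print('head edge',(a[0]-270)*6,(a[1]-185)*6)
P=np.array
d=np.load('pics/side5.npy')
v,u=np.mgrid[:420,:560]; Q=np.stack([(u-K[0,2])/K[0,0]*d,-(v-K[1,2])/K[1,1]*d,-d],-1)@Rm.T+t
print(Q[210:238,298].round(4))
E
```

```text
0.098 182.51362623885677 265.4604316543147
0.103 182.91371013981905 254.88668481802114
0.108 183.3166213331981 244.23821596922915
0.113 183.7223898949112 233.5142302368261
0.118 184.1310463289792 222.7139214354354
head edge 183.58354845132135 268.9332384972614
[[ 0.6156  0.0279  0.1466]
 [ 0.6151  0.0254  0.1459]
 [ 0.6151  0.0248  0.1437]
 [ 0.6162  0.03    0.1369]
 [ 0.6159  0.028   0.1358]
 [ 0.6163  0.0297  0.1317]
 [ 0.6164  0.0297  0.129 ]
 [ 0.6163  0.0292  0.1267]
 [ 0.6156  0.0255  0.1269]
 [ 0.6151  0.0228  0.1263]
 [ 0.6149  0.0214  0.1247]
 [ 0.4758 -0.6272  0.6505]
 [ 0.6207  0.0478  0.0975]
 [ 0.6194  0.0414  0.0999]
 [ 0.6183  0.0361  0.1014]
 [ 0.6181  0.0347  0.0997]
 [ 0.6173  0.0305  0.1004]
 [ 0.6168  0.028   0.0996]
 [ 0.616   0.0236  0.1005]
 [ 0.6155  0.0209  0.0999]
 [ 0.6159  0.0228  0.0955]
 [ 0.6157  0.0215  0.0937]
 [ 0.6158  0.0217  0.0906]
 [ 0.6164  0.0239  0.0858]
 [ 0.6153  0.0186  0.0875]
 [ 0.6161  0.0217  0.0819]
 [ 0.6154  0.0181  0.0821]
 [ 0.6159  0.0201  0.0774]]
```

```bash
python3 c.py 1.3 18 .15
```

```text
t 7.6 r 0.0605 ang -89.2 pull 7.48 rad 2.52 Fz -1.3 w 0.222
[[1.5, 0.15, -0.89, 0, 0], [1.5, 0.43, -1.74, 0, 0], [1.5, 0.84, -2.54, 0, 0], [1.5, 1.36, -3.27, 0, 0], [1.5, 1.99, -3.92, 0, 0], [1.5, 2.7, -4.47, 0, 0], [1.5, 3.49, -4.9, 0, 0], [1.5, 4.33, -5.21, 0, 0], [1.5, 5.21, -5.39, 0, 0], [1.5, 6.11, -5.44, 0, 0], [1.5, 7.01, -5.35, 0, 0], [1.5, 7.88, -5.13, 0, 0], [1.5, 8.71, -4.78, 0, 0], [1.5, 9.48, -4.31, 0, 0], [1.5, 10.16, -3.73, 0, 0], [1.5, 10.76, -3.06, 0, 0], [1.5, 11.25, -2.3, 0, 0], [1.5, 11.61, -1.48, 0, 0]]
```

Request:
step_arm([
  [1.5,0.15,-0.89,0,0],
  [1.5,0.43,-1.74,0,0],
  [1.5,0.84,-2.54,0,0],
  [1.5,1.36,-3.27,0,0],
  [1.5,1.99,-3.92,0,0],
  [1.5,2.7,-4.47,0,0],
  [1.5,3.49,-4.9,0,0],
  [1.5,4.33,-5.21,0,0],
  [1.5,5.21,-5.39,0,0],
  [1.5,6.11,-5.44,0,0],
  [1.5,7.01,-5.35,0,0],
  [1.5,7.88,-5.13,0,0],
  [1.5,8.71,-4.78,0,0],
  [1.5,9.48,-4.31,0,0],
  [1.5,10.16,-3.73,0,0],
  [1.5,10.76,-3.06,0,0],
  [1.5,11.25,-2.3,0,0],
  [1.5,11.61,-1.48,0,0],
])

```text
time: 9.4
tool_pos: [0.5048, 0.0858, 0.2428]
tcp_rot: [2.146, 2.294, -0.005]
wrist_force: [-7.3, -5.6, 8.2]
width: 0.216
grip_force: 50.2
```

```bash
python3 c.py 4.0 18 .14
```

```text
t 9.4 r 0.06 ang 115.3 pull 8.96 rad -1.93 Fz 8.2 w 0.216
[[1.5, 0.23, 0.81, 0, 0], [1.5, 0.35, 1.64, 0, 0], [1.5, 0.34, 2.48, 0, 0], [1.5, 0.22, 3.31, 0, 0], [1.5, -0.01, 4.11, 0, 0], [1.5, -0.35, 4.88, 0, 0], [1.5, -0.8, 5.59, 0, 0], [1.5, -1.34, 6.23, 0, 0], [1.5, -1.97, 6.79, 0, 0], [1.5, -2.67, 7.26, 0, 0], [1.5, -3.42, 7.62, 0, 0], [1.5, -4.22, 7.87, 0, 0], [1.5, -5.05, 8.01, 0, 0], [1.5, -5.89, 8.04, 0, 0], [1.5, -6.72, 7.95, 0, 0], [1.5, -7.54, 7.74, 0, 0], [1.5, -8.31, 7.42, 0, 0], [1.5, -9.04, 6.99, 0, 0]]
```

Request:
step_arm([
  [1.5,0.23,0.81,0,0],
  [1.5,0.35,1.64,0,0],
  [1.5,0.34,2.48,0,0],
  [1.5,0.22,3.31,0,0],
  [1.5,-0.01,4.11,0,0],
  [1.5,-0.35,4.88,0,0],
  [1.5,-0.8,5.59,0,0],
  [1.5,-1.34,6.23,0,0],
  [1.5,-1.97,6.79,0,0],
  [1.5,-2.67,7.26,0,0],
  [1.5,-3.42,7.62,0,0],
  [1.5,-4.22,7.87,0,0],
  [1.5,-5.05,8.01,0,0],
  [1.5,-5.89,8.04,0,0],
  [1.5,-6.72,7.95,0,0],
  [1.5,-7.54,7.74,0,0],
  [1.5,-8.31,7.42,0,0],
])

```text
time: 11.1
tool_pos: [0.5864, 0.0119, 0.243]
tcp_rot: [-2.145, -2.293, -0.01]
wrist_force: [-0.7, 9.7, 4.1]
width: 0.217
grip_force: 49.7
```

```bash
python3 c.py 6.38 7 .1; python3 - <<'E'
from h import *
K,t,Rm,_=cal('side')
p,d=grab('side','side6')
v,u=np.mgrid[:420,:560]; Q=np.stack([(u-K[0,2])/K[0,0]*d,-(v-K[1,2])/K[1,1]*d,-d],-1)@Rm.T+t
for c in(298,301):print(Q[216:232,c].round(4))
E
```

```text
t 11.1 r 0.0593 ang -19.3 pull 8.95 rad -3.91 Fz 4.1 w 0.217
[[1.5, -0.52, -0.29, 0, 0], [1.5, -1.01, -0.64, 0, 0], [1.5, -1.47, -1.03, 0, 0], [1.5, -1.88, -1.46, 0, 0], [1.5, -2.25, -1.94, 0, 0], [1.5, -2.57, -2.45, 0, 0], [1.5, -2.83, -2.98, 0, 0]]
[[0.6158 0.0267 0.1314]
 [0.6159 0.027  0.1284]
 [0.6158 0.0261 0.1264]
 [0.6175 0.034  0.1172]
 [0.6165 0.0287 0.1187]
 [0.6163 0.0278 0.1167]
 [0.6162 0.027  0.1146]
 [0.6173 0.0317 0.1079]
 [0.6165 0.0274 0.1086]
 [0.6157 0.0234 0.1091]
 [0.6154 0.0215 0.1079]
 [0.6161 0.0245 0.1025]
 [0.6159 0.0234 0.1007]
 [0.6159 0.023  0.0982]
 [0.6157 0.0215 0.0965]
 [0.6158 0.0221 0.0932]]
[[0.6224 0.0271 0.1303]
 [0.6227 0.028  0.1268]
 [0.6229 0.0285 0.1236]
 [0.6237 0.0316 0.1184]
 [0.6239 0.032  0.1153]
 [0.6252 0.0375 0.1079]
 [0.6244 0.0338 0.1082]
 [0.6237 0.03   0.1084]
 [0.6227 0.0254 0.1095]
 [0.6226 0.0244 0.1075]
 [0.6226 0.0239 0.105 ]
 [0.6223 0.0223 0.1036]
 [0.6226 0.0235 0.0997]
 [0.622  0.0202 0.0997]
 [0.622  0.0201 0.0969]
 [0.6226 0.0221 0.0922]]
```

Request:
step_arm([
  [1.5,-0.52,-0.29,0,0],
  [1.5,-1.01,-0.64,0,0],
  [1.5,-1.47,-1.03,0,0],
  [1.5,-1.88,-1.46,0,0],
  [1.5,-2.25,-1.94,0,0],
  [1.5,-2.57,-2.45,0,0],
  [1.5,-2.83,-2.98,0,0],
])

```text
time: 11.85
tool_pos: [0.5624, -0.0191, 0.2431]
tcp_rot: [2.142, 2.29, 0.018]
wrist_force: [13.2, 7.3, -4.3]
width: 0.216
grip_force: 49.3
```

```bash
python3 c.py 7.08 4 .1
```

```text
t 11.85 r 0.0599 ang -57.7 pull 15.01 rad 0.9 Fz -4.3 w 0.216
[[1.5, -0.21, -0.56, 0, 0], [1.5, -0.36, -1.14, 0, 0], [1.5, -0.46, -1.73, 0, 0], [1.5, -0.5, -2.33, 0, 0]]
```

Request:
step_arm([
  [1.5,0,0,0,0],
  [1.5,0,0,0,0],
  [1.5,0,0,0,0],
])

```text
time: 12.15
tool_pos: [0.5617, -0.0196, 0.2431]
tcp_rot: [2.143, 2.29, 0.015]
wrist_force: [9.5, 4.5, -2.0]
width: 0.223
grip_force: 49.4
```

```bash
python3 c.py 7.08 4 .1; python3 - <<'E'
from h import *
K,t,Rm,_=cal('side')
p,d=grab('side','side7')
cv2.imwrite('pics/v7.png',np.hstack([cv2.resize(cv2.imread(f'pics/side{i}.png')[195:265,280:325],None,fx=5.7,fy=8,interpolation=2) for i in(5,6,7)]))
v,u=np.mgrid[:420,:560]; Q=np.stack([(u-K[0,2])/K[0,0]*d,-(v-K[1,2])/K[1,1]*d,-d],-1)@Rm.T+t
for c in(298,301):print(Q[216:232,c].round(4))
E
```

```text
t 12.15 r 0.0599 ang -58.5 pull 10.51 rad 1.11 Fz -2.0 w 0.223
[[1.5, -0.21, -0.56, 0, 0], [1.5, -0.36, -1.14, 0, 0], [1.5, -0.46, -1.73, 0, 0], [1.5, -0.5, -2.33, 0, 0]]
[[0.6157 0.0266 0.1314]
 [0.6155 0.0251 0.1299]
 [0.6157 0.0256 0.1268]
 [0.616  0.0269 0.123 ]
 [0.6174 0.0331 0.1152]
 [0.6161 0.0266 0.1177]
 [0.6161 0.0264 0.115 ]
 [0.6172 0.0309 0.1085]
 [0.6165 0.0277 0.1084]
 [0.6157 0.0236 0.109 ]
 [0.6156 0.0229 0.1067]
 [0.6157 0.0227 0.1041]
 [0.6157 0.0225 0.1014]
 [0.6156 0.0218 0.0991]
 [0.6157 0.0217 0.0963]
 [0.6156 0.021  0.0941]]
[[0.6224 0.027  0.1303]
 [0.6226 0.0276 0.1271]
 [0.6225 0.0265 0.1253]
 [0.6244 0.0348 0.1158]
 [0.6238 0.0315 0.1156]
 [0.6238 0.0314 0.113 ]
 [0.6245 0.0341 0.1079]
 [0.624  0.0315 0.1072]
 [0.6232 0.0276 0.1076]
 [0.6227 0.0248 0.1071]
 [0.6226 0.0239 0.1051]
 [0.6224 0.0226 0.1033]
 [0.6229 0.0244 0.0989]
 [0.622  0.0204 0.0994]
 [0.6221 0.0203 0.0967]
 [0.622  0.0194 0.0946]]
```

View pics/v7.png

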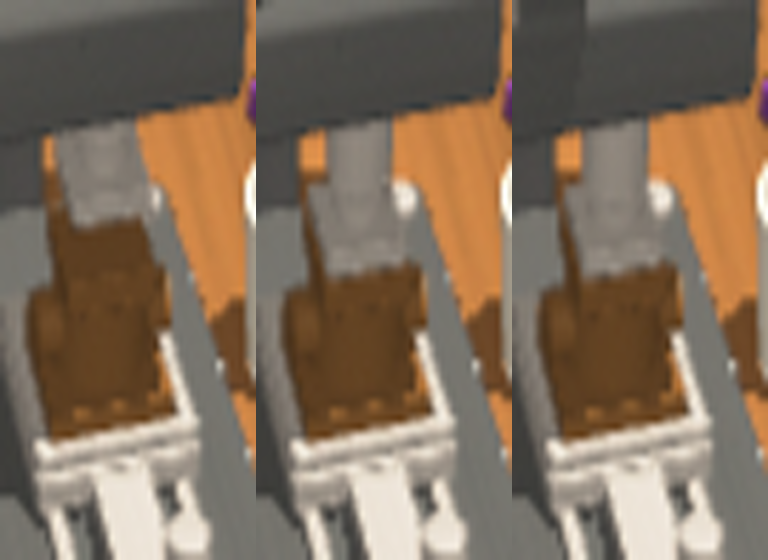

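Request:
step_arm([
  [1.5,0.05,0.12,0,0],
  [1.5,0.09,0.23,0,0],
  [1.5,0.09,0.23,0,0],
])

```text
time: 12.5
tool_pos: [0.5619, -0.0195, 0.243]
tcp_rot: [2.144, 2.292, 0.007]
wrist_force: [4.2, 3.0, 4.2]
width: 0.22
grip_force: 50.0
```

```bash
python3 c.py 7.08 0 .1
```

```text
t 12.5 r 0.06 ang -58.3 pull 5.2 rad -0.34 Fz 4.2 w 0.22
```

Request:
step_arm([
  [2.5,0.12,0.33,0,0],
  [4,0.12,0.33,0,0],
  [8,0.12,0.33,0,0],
  [8,0.12,0.33,0,0],
  [8,0.12,0.33,-1,0],
  [8,0.12,0.33,-4,0],
  [8,0.12,0.33,-8,0],
  [8,0.12,0.33,-12,0],
  [8,0.12,0.33,-12,0],
  [8,0.12,0.33,-12,0],
  [8,0.12,0.33,-12,0],
])

```text
time: 13.6
tool_pos: [0.5624, -0.019, 0.3603]
tcp_rot: [-2.146, -2.293, 0.002]
wrist_force: [0.3, 0.4, -0.2]
width: 0.936
grip_force: 0.0
```

```bash
python3 - <<'E'
from h import *
p,d=grab('side','side8')
cv2.imwrite('pics/v8.png',cv2.resize(p[120:340,210:400,::-1],None,fx=2.6,fy=2.6,interpolation=2))
s=bot.read_state();print(s['time'],s['tool_pos'],s['wrist_force'])
E
```

```text
13.65 [ 0.56217012 -0.01899196  0.35962883] [-0.02935306  0.23400853 -0.40594063]
```

View pics/v8.png

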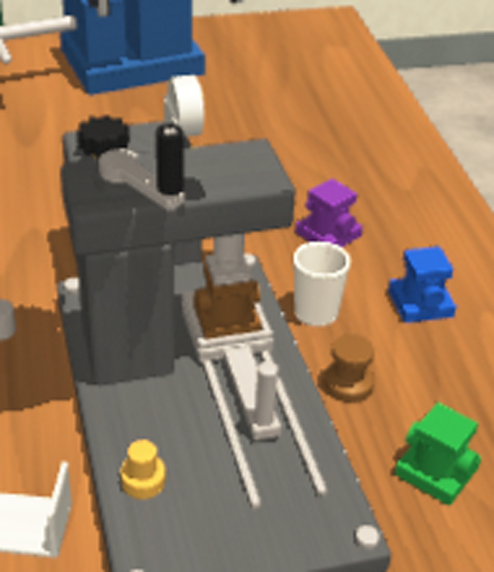

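The picture shows the foot seated on the upright body (crop about 230,270), the crank released, and the loose parts where they were. I'm handing in the job.

```bash
python3 -c "
from workcell import bot
print(bot.finish_job())"
```

```text
the job is handed in; nothing more can be done
None
```

I pushed the carriage home against its stop, wound the jack until the crank pull had risen about 6 N over running free (an estimated 100–115 N on the body), let go of the crank with the gripper clear of it, and handed in the job; the verdict was not shown.

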